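Put the bench things back in their matching holders

TASK

Put the four loose things into the grey holders that match them: the larger amber bottle in the larger round stand, the smaller amber bottle in the smaller round stand, the tip box flat in the rectangular tray, and the column lying lengthwise in both V saddles of the cradle, its middle at the cradle's middle. Keep the bottles and the box upright and set each thing down rather than dropping it, and leave the glass beaker and the timer where they are.

Things in the scene. Friction and masses are not known exactly. Their poses are not given: they have to be found in the camera images.
- bottle_large_mid (a point): The larger of two amber glass bottles with black screw caps: round body 46 mm across, 88 mm tall in all (straight body up to about 55 mm, then a shoulder; cap 25 mm across, top 13 mm). Loose, upright on the worktop, about 0.1 kg. The point is its centre, 44 mm above its underside; z is up its axis.
- bottle_small_mid (a point): The smaller amber glass bottle, same look: round body 38 mm across, 72 mm tall in all (straight body up to about 44 mm; cap 25 mm across, top 10 mm). Loose, upright, about 0.1 kg. The point is its centre, 36 mm above its underside; z is up its axis.
- tip_box_mid (a point): Box of pipette tips, orange below with a clear upper part that is fixed on: 66 mm along its x, 62 mm along its y, 62 mm tall. Loose, upright, about 0.1 kg. The point is its centre, 31 mm above its underside; z is up.
- column_mid (a point): Chromatography column: slim metal tube 8.5 mm across, lying flat along its own y, with a 15 mm hexagon nut from 51 to 73 mm either side of the middle and brass ends; 170 mm long in all. Pinch it by the tube at the middle. Loose, about 0.1 kg. The point is its centre, half-way along and 8.5 mm above its underside; z is up.
- stand_large: The larger of two grey round stands, fixed to the worktop: a shallow dish 76 mm across outside, 66 mm inside, rim 12 mm high, inner floor 4 mm above the worktop. Origin at the centre of its underside, z up. Holds the larger bottle.
- stand_small: The smaller grey round stand, fixed: 64 mm across outside, 54 mm inside, rim 12 mm high, inner floor 4 mm above the worktop. Origin at the centre of its underside, z up. Holds the smaller bottle.
- tray: Grey rectangular tray, fixed: outside 90 mm along its x and 86 mm along its y, inside 82 by 78 mm, rim 12 mm high, inner floor 4 mm above the worktop. Origin at the centre of its underside, z up. Holds the tip box, its sides square with the tray's; either way round.
- cradle: Grey cradle, fixed: foot plate 46 mm along x, 100 mm along y, 5 mm thick, carrying two upright V saddles 8 mm thick at y = -38 and +38 mm, with the space between them open. Each V opens upward, 33 mm wide at its top 39 mm above the worktop. The tube of the column lies in both Vs along the cradle's y, either way round, its two nuts and ends overhanging; seated, its centre is about 28 mm above the worktop. Origin at the centre of the underside, z up.
- beaker_mid (a point): Bystander: empty glass beaker, 73 mm across, 95 mm tall, loose, behind the work. The point is its centre, 47.5 mm up. Leave it where it is.
- timer_mid (a point): Bystander: small white bench timer lying flat, 58 by 62 mm, 18 mm thick, loose, behind the work. The point is its centre, 9 mm up. Leave it where it is.
Mind the look-alikes: they are no part of the job. What is shaped like the stand_small but blue is not meant.

How it is judged:
By the outcome, as a careful person would: the job done as asked, in the order asked, and still so for the second after the job is handed in, with the robot touching nothing.
It also fails if it takes over 109 s, if anything falls off the work surface, if the arm or the gripper's body presses on something with over 40 N, if the wrist force passes 120 N, or if a joint passes its speed limit or range.

ROBOT

A 6-joint arm with a two-finger parallel gripper is mounted at the origin on a cart in front of the work surface, level with it; the furniture and walls round the work are solid. World frame = base frame: x ahead of the robot, y to its left, z up, the work surface at z = 0. Lengths are in m, angles in degrees, forces in N, time in s.
With the tool pointing down it reaches from about 0.375 to 0.925 m from the base axis. Payload 5.7 kg.
Tool frame: the origin (TCP) lies at the very end of the fingers, on their centre line; the grasp point (between the pads) lies 19 mm behind it; z points along the fingers, y is the line along which they close (so a half turn about z gives the same grasp; the last joint's range is limited). The gripper opens to 88 mm and grips with 3 to 60 N. Pads are 20 mm wide; open, the fingers measure 115 mm over their backs; the gripper's body (75 mm by 178 mm) begins 61 mm behind the grasp point.
Start: joints at [-70.365, 20.558, 86.54, -0, 72.909, -6.595], TCP at [0.265, -0.538, 0.223] pointing down, gripper open.
Joint ranges: [-170.27, 170.27], [-57.76, 135], [12.27, 136.19], [-55.21, 235.2], [11.17, 155.16], [-170.74, 170.74]. Speed limits (degrees/s): [136.94, 136.94, 180, 180, 180, 180].

INTERFACE

Orientations are given as a 3x3 rotation matrix whose columns are the frame's x, y, z axes.
In Python, from station import r, planner, sensors, imaging gives the robot as it stands. The module is installed in compiled form; this text tells all that it offers. Calls block until the motion is done:
- r.move_pose(position, orientation): joint-space move of the TCP to a pose.
- r.line_to(position, orientation=None, feed=0.15): straight line of the TCP; orientation=None keeps the orientation; feed is the mean speed in m/s.
- r.move_j(angles): joint-space move.
- r.gripper_to(opening, grip_force=None): opening from 0.0 (shut) to 1.0 (fully open); grip_force is the grip in N (None keeps the last); returns when the fingers have stopped.
- r.sleep(seconds).
- planner.solve_ik(position, orientation): joint angles nearest the present ones, or None.
- sensors.observe(): the state.
- imaging.get_image(name): name is "side" or "top" or "wrist"; returns the picture (420x560x3 uint8, red, green, blue); there is no depth.
- imaging.get_calibration(name): a dict with "intrinsics" (3x3 intrinsics, pixels), "R" (3x3) and "t" (3): a world point X has camera coordinates R X + t; the wrist camera has in their place "mount" (4x4, takes a point from camera to tool coordinates, whose origin is the TCP and whose axes are the flange's). Camera axes: x right, y down, z forward; pixel columns grow to the right and rows downward; lengths in m; the calibration is good to about 2 mm. A picture is of the moment at which its call begins: read the wrist's pose just before it. get_calibration takes no time and is no camera call.
A pose or a line that the arm cannot do raises r.MotionError and nothing moves.
- r.hand_in(): hands the job in, once; it reports no verdict.
The state is a dict: "time": time; "q": joint angles; "qd": joint speeds; "joint_torque": joint torques, N m; "ee_pos": TCP position; "eef_rot": TCP orientation; "contact_force": force on the tool from outside, world axes, zero at the start; "moment": the same for the moment, N m; "finger_gap": opening from 0.0 (shut) to 1.0 (fully open).
Only numpy, scipy, OpenCV 4.12 (cv2) and the standard library are available. Lean on these libraries where they do the work, as an engineer would, in place of code of your own. Each camera call takes 0.05 s, during which the arm holds its last target. There are 200 camera calls.

## Working session

There is one attempt and no reset: what is moved stays moved. The work goes in short steps, each a Python script; the robot and the scene stay as the last script left them, time stands still between calls to the robot, and variables do not carry over. Pictures are saved under pics/ and viewed, on a budget of 14 in all, crops included, one or two more only if the job needs it, and the job is handed in when it is done.

```bash
mkdir -p pics
python3 - <<'E'
from station import r, planner, sensors, imaging
import cv2,numpy as np
np.set_printoptions(precision=4,suppress=True)
for n in ("side","top"):
    cv2.imwrite(f"pics/{n}0.png",imaging.get_image(n)[:,:,::-1])
    print(imaging.get_calibration(n))
print(imaging.get_calibration("wrist"))
s=sensors.observe();print(s["time"],s["ee_pos"],s["eef_rot"],s["finger_gap"])
E
```

```text
{'intrinsics': array([[420.8955,   0.    , 282.9357],
       [  0.    , 420.8955, 213.3627],
       [  0.    ,   0.    ,   1.    ]]), 'R': array([[-0.8194, -0.5732,  0.0065],
       [-0.3688,  0.5185, -0.7714],
       [ 0.4388, -0.6345, -0.6363]]), 't': array([0.5208, 0.2668, 0.8718])}
{'intrinsics': array([[480.637 ,   0.    , 281.7504],
       [  0.    , 480.637 , 212.6483],
       [  0.    ,   0.    ,   1.    ]]), 'R': array([[ 0.007 , -0.9999,  0.0143],
       [-0.9971, -0.008 , -0.0757],
       [ 0.0758, -0.0137, -0.997 ]]), 't': array([-0.0078,  0.6052,  1.4056])}
{'intrinsics': array([[322.1299,   0.    , 280.5813],
       [  0.    , 322.1299, 205.4796],
       [  0.    ,   0.    ,   1.    ]]), 'mount': array([[ 0.0001, -0.9688, -0.2479,  0.0676],
       [ 1.    ,  0.0001, -0.    ,  0.0004],
       [ 0.    , -0.2479,  0.9688, -0.1614],
       [ 0.    ,  0.    ,  0.    ,  1.    ]])}
0.1 [ 0.2649 -0.5377  0.2219] [[ 0.897   0.442  -0.0006]
 [ 0.442  -0.897   0.0015]
 [ 0.0002 -0.0016 -1.    ]] 0.9992545318790768
```

View pics/top0.png

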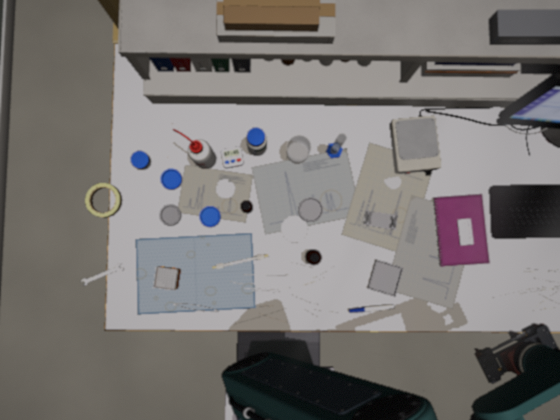

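View pics/side0.png

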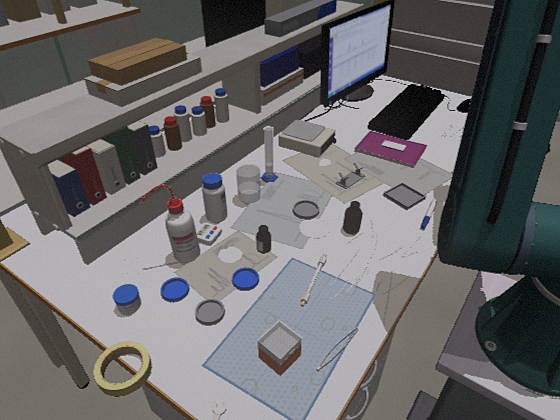

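The top view shows the box at about (167,277), the column at (242,261), the large bottle at (313,257) and the small bottle at (246,207). The grey stands are at (310,210) and (171,215), the tray at (385,277) and the cradle at (380,221). There are blue look-alike dishes at (171,179) and (209,216). I'll enlarge it for accuracy.

Run:
```python
import cv2
a=cv2.imread("pics/top0.png")[160:310,125:425]
a=cv2.resize(a,None,fx=2.6666,fy=2.6666,interpolation=cv2.INTER_CUBIC)
cv2.imwrite("pics/top0c.png",a);print(a.shape)
```

```text
(400, 800, 3)
```

View pics/top0c.png

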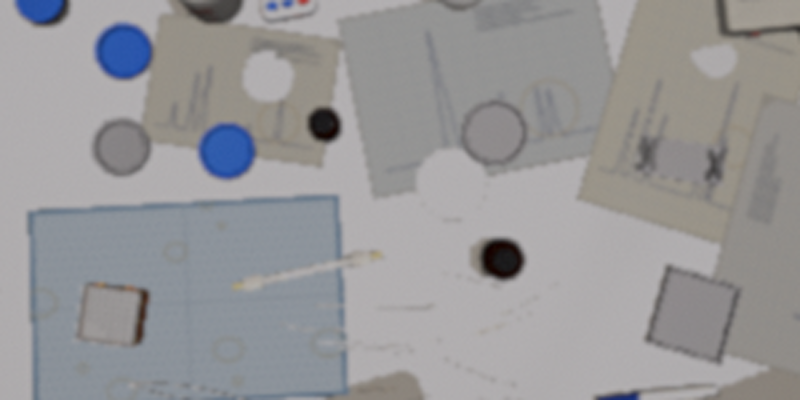

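```bash
cat > h.py <<'E'
import numpy as np, cv2
from station import r, planner, sensors, imaging
np.set_printoptions(precision=4,suppress=True)
def ray(K,R,t,uv,z):
    "pixel -> world point on the plane at height z; x_cam = R X + t"
    d=R.T@np.linalg.solve(K,[uv[0],uv[1],1.]); c=-R.T@t
    return c+d*(z-c[2])/d[2]
def fixed(name):
    c=imaging.get_calibration(name); return c["intrinsics"],np.array(c["R"]),np.array(c["t"])
def wrist(s):
    c=imaging.get_calibration("wrist"); M=np.eye(4); M[:3,:3]=s["eef_rot"]; M[:3,3]=s["ee_pos"]
    W=np.linalg.inv(M@c["mount"]); return c["intrinsics"],W[:3,:3],W[:3,3]
def proj(cam,X):
    K,R,t=cam; p=K@(R@np.asarray(X)+t); return p[:2]/p[2]
def rot(yaw):
    "tool down, tool y (closing line) at yaw degrees from world x"
    a=np.radians(yaw); y=np.array([np.cos(a),np.sin(a),0]); z=np.array([0,0,-1.]); return np.c_[np.cross(y,z),y,z]
E
python3 - <<'E'
from h import *
top=fixed("top")
P={"SL":((494,133),.012),"SS":((122,147),.012),"box":((109,313),.062),"BL":((505,259),.088),"BS":((324,124),.072),
"c1":((234,288),.0085),"c2":((383,255),.0085),"t1":((667,266),.012),"t2":((741,288),.012),"t3":((721,361),.012),"t4":((647,338),.012),"cr1":((646,155),.03),"cr2":((715,165),.03)}
for k,(c,z) in P.items():
    X=ray(*top,(c[0]/2.6666+124.7,c[1]/2.6666+159.7),z); print(k,X,np.hypot(*X[:2]))
print(rot(-90))
for p in [(0.5,.18,.26),(0.5,-.15,.26)]:
    print(planner.solve_ik(p,rot(-90)))
E
```

```text
SL [ 0.616  -0.0879  0.012 ] 0.6222838617505877
SS [0.5969 0.3287 0.012 ] 0.6814530524096939
box [0.4154 0.3274 0.062 ] 0.5288620489518535
BL [ 0.4762 -0.0944  0.088 ] 0.4854197554858735
BS [0.6193 0.0996 0.072 ] 0.6272468996674753
c1 [0.4407 0.2013 0.0085] 0.4845065495288697
c2 [0.4785 0.0357 0.0085] 0.4797945353723692
t1 [ 0.4684 -0.2819  0.012 ] 0.546701852169953
t2 [ 0.4445 -0.3646  0.012 ] 0.574925435749559
t3 [ 0.3636 -0.3413  0.012 ] 0.4987112726071142
t4 [ 0.3885 -0.259   0.012 ] 0.46688038227829565
cr1 [ 0.5914 -0.2557  0.03  ] 0.644316326956362
cr2 [ 0.5809 -0.3325  0.03  ] 0.6693124496931496
[[ 1.  0.  0.]
 [ 0. -1.  0.]
 [ 0.  0. -1.]]
[ 12.3493  12.9719  92.0369  -0.      74.9912 102.3493]
[-24.2838  12.1639  93.121   -0.      74.7151  65.7162]
```

Run:
```python
from h import *
import pickle
S={}
for n,p in (("wr",(.50,-.21,.24)),("wl",(.50,.17,.24))):
    r.move_pose(p,rot(-90)); r.sleep(.3); s=sensors.observe(); im=imaging.get_image("wrist")
    cv2.imwrite(f"pics/{n}.png",im[:,:,::-1]); S[n]=wrist(s); print(s["time"],s["ee_pos"])
    cv2.imwrite(f"pics/{n}2.png",cv2.resize(im[:,:,::-1],(800,600),interpolation=cv2.INTER_CUBIC))
pickle.dump(S,open("cams.pkl","wb"))
```

```text
1.9 [ 0.4998 -0.2106  0.2399]
3.6667 [0.5003 0.1693 0.24  ]
```

View pics/wr2.png

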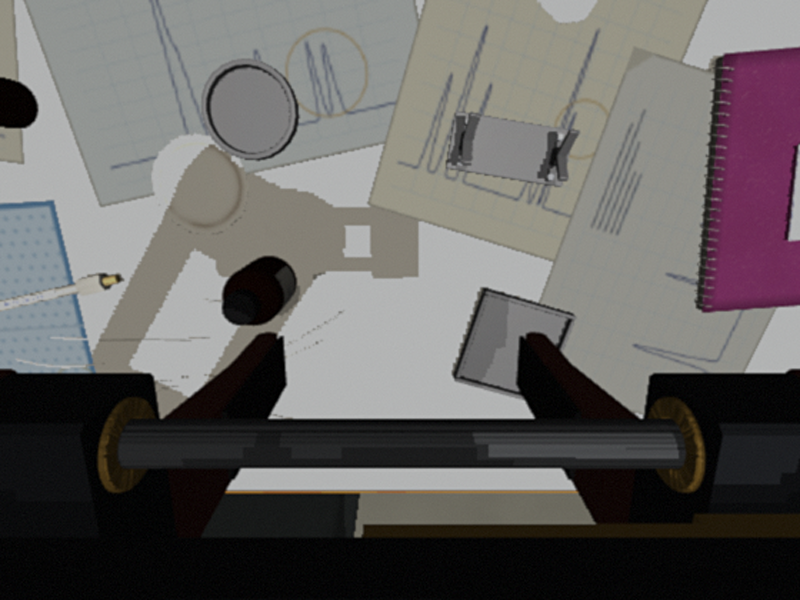

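View pics/wl2.png

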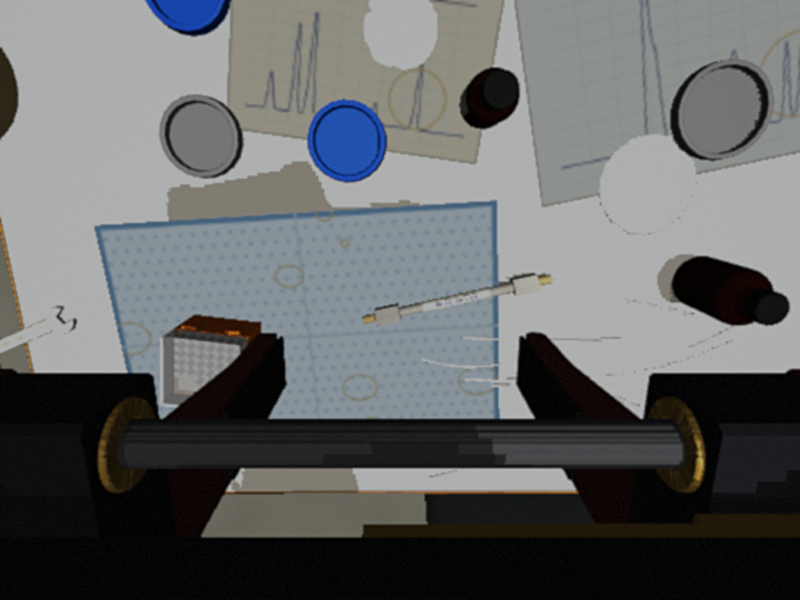

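In `wr2` the large stand is at (251,110), the cradle saddles at (463,139) and (562,153), and the tray corners at (484,289), (573,315) and (454,378). In `wl2` the small stand is at (201,136), the column ends at (364,320) and (551,279), and the caps at (499,90) and (770,306).

Run:
```python
from h import *
import pickle
S=pickle.load(open("cams.pkl","rb"))
P=[("wr","SL",(251,110),.012),("wl","SL",(720,109),.012),("wl","SS",(201,136),.012),("wr","BL",(242,307),.088),("wl","BL",(770,306),.088),("wl","BS",(499,90),.072),
("wl","c1",(364,320),.0085),("wl","c2",(551,279),.0085),("wr","t1",(484,289),.012),("wr","t2",(573,315),.012),("wr","t4",(454,378),.012),("wr","cr1",(463,139),.03),("wr","cr2",(562,153),.03),
("wl","boxTL",(165,338),.062),("wl","boxBL",(163,404),.062),("wr","crf1",(470,114),.005),("wr","crf2",(577,130),.005),("wr","crf3",(560,186),.005),("wr","crf4",(447,176),.005)]
for n,k,c,z in P: print(n,k,ray(*S[n],(c[0]*.7-.15,c[1]*.7-.15),z))
```

```text
wr SL [ 0.6183 -0.0921  0.012 ]
wl SL [ 0.6191 -0.0837  0.012 ]
wl SS [0.5993 0.3295 0.012 ]
wr BL [ 0.4778 -0.0983  0.088 ]
wl BL [ 0.4786 -0.092   0.088 ]
wl BS [0.6232 0.1039 0.072 ]
wl c1 [0.4433 0.2022 0.0085]
wl c2 [0.4807 0.038  0.0085]
wr t1 [ 0.4721 -0.2831  0.012 ]
wr t2 [ 0.4484 -0.3628  0.012 ]
wr t4 [ 0.3882 -0.2593  0.012 ]
wr cr1 [ 0.595  -0.2584  0.03  ]
wr cr2 [ 0.5846 -0.3352  0.03  ]
wl boxTL [0.4457 0.3533 0.062 ]
wl boxBL [0.3891 0.3622 0.062 ]
wr crf1 [ 0.616  -0.2667  0.005 ]
wr crf2 [ 0.6037 -0.3543  0.005 ]
wr crf3 [ 0.5593 -0.3442  0.005 ]
wr crf4 [ 0.5675 -0.2493  0.005 ]
```

```bash
cat >> h.py <<'E'
def fz(): return sensors.observe()["contact_force"][2]
def pick(x,y,z,yaw,zup,opening=1.0,force=20,feed=.12):
    R=rot(yaw); r.gripper_to(opening); r.move_pose((x,y,zup),R); r.line_to((x,y,z),feed=feed)
    r.gripper_to(0.0,force); s=sensors.observe(); print("grip",s["time"],s["finger_gap"]*88,s["ee_pos"],s["contact_force"])
    r.line_to((x,y,zup),feed=.1); print("up gap",sensors.observe()["finger_gap"]*88)
def place(x,y,z,yaw,zup,opening=1.0):
    "z: TCP height at which the thing should just touch; feel the last 3 mm"
    R=rot(yaw); r.move_pose((x,y,zup),R); r.line_to((x,y,z+.004),feed=.1); r.sleep(.2); f0=fz()
    for d in np.arange(.003,-.0045,-.001):
        r.line_to((x,y,z+d),feed=.02); f=fz()-f0
        if abs(f)>1.5: break
    print("down at",d,"df",f,"gap",sensors.observe()["finger_gap"]*88)
    r.gripper_to(opening); r.line_to((x,y,zup),feed=.15); print("t",sensors.observe()["time"])
E
python3 - <<'E'
from h import *
pick(.477,-.0954,.018,-90,.13)
place(.6175,-.0887,.022,-90,.13)
s=sensors.observe(); im=imaging.get_image("wrist"); cv2.imwrite("pics/bl.png",im[:,:,::-1])
c=wrist(s); print([proj(c,(.6175,-.0887,z)) for z in (.088,.012)])
E
```

```text
grip 6.8583 45.16394290698076 [ 0.477  -0.0954  0.018 ] [ 0.3526 -1.2926  1.0489]
up gap 45.37717385746167
down at -0.001 df 8.617100232930934 gap 44.91560489259785
t 13.075
[array([280.4067, 227.6329]), array([280.5056, 200.6283])]
```

View pics/bl.png

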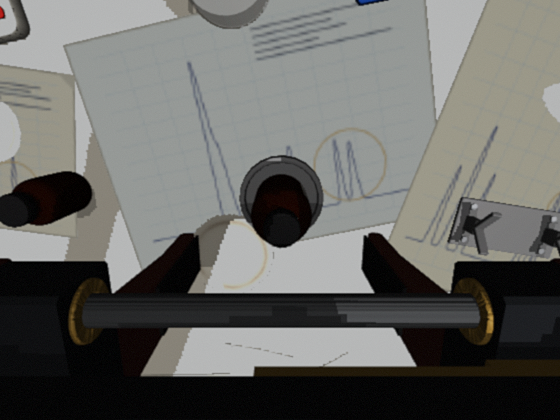

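The large bottle stands in its stand: the rim centre is at (282,194) and the cap at (281,229), so it is about 5 mm off centre with 10 mm of slack. Next, near looks at the left-hand targets, put together in one picture.

Run:
```python
from h import *
import pickle
S={};I=[]
for n,p,yaw in (("BS",(.621,.101,.15),-90),("SS",(.598,.3305,.13),-90),("box",(.4154,.3274,.16),-90),("col",(.461,.119,.13),-90)):
    r.move_pose(p,rot(yaw)); r.sleep(.25); s=sensors.observe(); im=imaging.get_image("wrist")[:,:,::-1]
    cv2.imwrite(f"pics/n_{n}.png",im); S[n]=wrist(s); I.append(im[20:320,80:480])
pickle.dump(S,open("near.pkl","wb")); print(s["time"])
cv2.imwrite("pics/near.png",np.vstack([np.hstack(I[:2]),np.hstack(I[2:])]))
```

```text
17.6167
```

View pics/near.png

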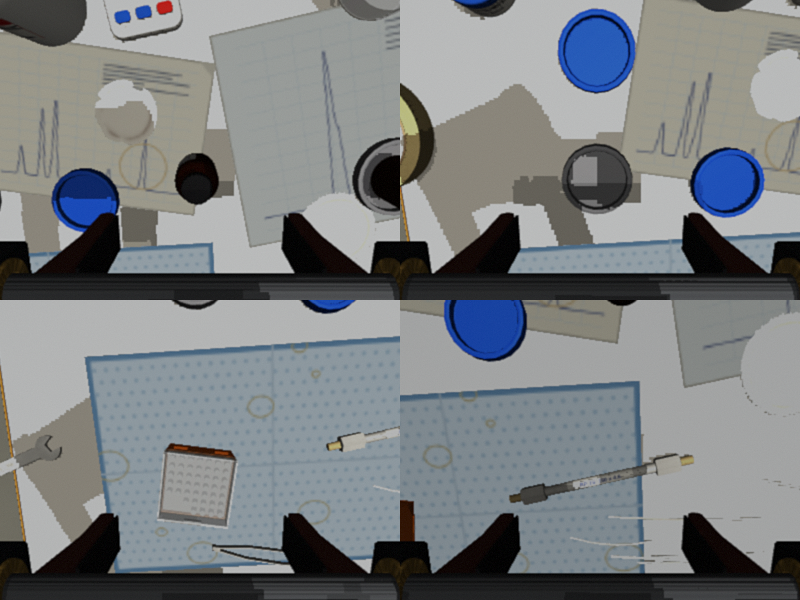

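BS cap is at full-frame (277,207), the SS rim at (277,199), the box-top corners at roughly (245,172), (317,180), (311,247) and (238,238), and the column ends at (190,218) and (374,179).

Run:
```python
from h import *
import pickle
S=pickle.load(open("near.pkl","rb"))
print("BS",ray(*S["BS"],(277,207),.072)); print("SS",ray(*S["SS"],(277,199),.012))
b=np.array([ray(*S["box"],c,.062) for c in [(245,172),(317,180),(311,247),(238,238)]]); print(b,b.mean(0))
e=np.roll(b,-1,0)-b; print(np.hypot(*e.T[:2]),np.degrees(np.arctan2(e[:,1],e[:,0])))
c=np.array([ray(*S["col"],c,.0085) for c in [(190,218),(374,179)]]); d=c[1]-c[0]; print(c,c.mean(0),np.hypot(*d[:2]),np.degrees(np.arctan2(d[1],d[0])))
```

```text
BS [0.6265 0.1017 0.072 ]
SS [0.6009 0.3319 0.012 ]
[[0.4463 0.3559 0.062 ]
 [0.4397 0.2975 0.062 ]
 [0.3815 0.3011 0.062 ]
 [0.3898 0.3635 0.062 ]] [0.4143 0.3295 0.062 ]
[0.0588 0.0583 0.0629 0.057 ] [-96.4447 176.4837  82.4793  -7.6212]
[[0.4444 0.2028 0.0085]
 [0.4809 0.037  0.0085]] [0.4627 0.1199 0.0085] 0.1698395357545105 -77.60657420102797
```

Run:
```python
from h import *
import pickle
pick(.6255,.1017,.016,-90,.12)
place(.601,.3315,.020,-90,.12)
s=sensors.observe(); im=imaging.get_image("wrist")[:,:,::-1]; 
c=wrist(s); print([proj(c,(.601,.3315,z)) for z in (.076,.012)])
pick(.4145,.3285,.020,-96,.12)
# near look at tray (empty side) while carrying
r.move_pose((.417,-.312,.16),rot(-106)); r.sleep(.2); s=sensors.observe(); im2=imaging.get_image("wrist")[:,:,::-1]
pickle.dump(wrist(s),open("tray.pkl","wb")); print(s["time"])
cv2.imwrite("pics/bs_tray.png",np.hstack([im[20:420,80:480],im2[20:420,80:480]]))
```

```text
grip 20.4333 37.438594573403115 [0.6255 0.1017 0.016 ] [-0.6169  0.6701  0.381 ]
up gap 37.89562490351844
down at -0.001 df 5.32301384473522 gap 37.350970693702315
t 26.8417
[array([279.6441, 226.7779]), array([279.8297, 203.446 ])]
grip 29.3833 62.5801823022811 [0.4148 0.3288 0.0205] [-0.7909  0.0105  4.0112]
up gap 62.49827588487996
33.025
```

View pics/bs_tray.png

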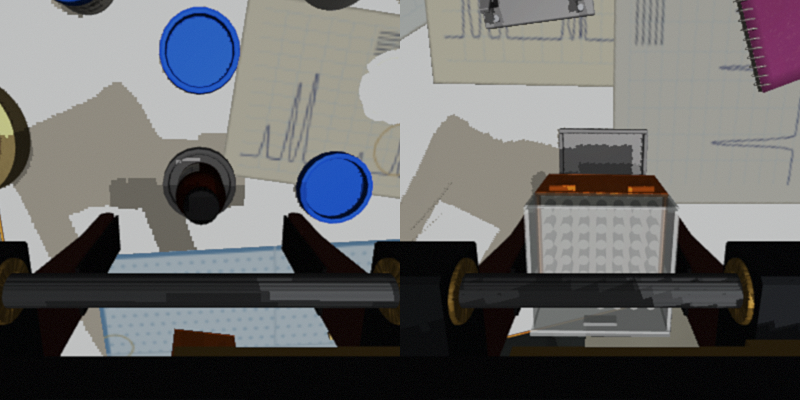

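The small bottle is centred in its stand, with the rim at (280,205) in the full frame. The tray's far corners are at full-frame (239,149) and (328,150), square with the held box.

Run:
```python
from h import *
import pickle
c=pickle.load(open("tray.pkl","rb"))
a,b=[ray(*c,p,.012) for p in [(239,149),(328,150)]]
d=b-a; print(a,b,np.hypot(*d[:2]),np.degrees(np.arctan2(d[1],d[0])))
R=rot(-106); n=-R[:,0]
print("centre", (a+b)/2+n*.043,(a+b)/2+n*.045)
```

```text
[ 0.4704 -0.2857  0.012 ] [ 0.4463 -0.3667  0.012 ] 0.08447109620466207 -106.56673057924465
centre [ 0.417  -0.3143  0.012 ] [ 0.4151 -0.3138  0.012 ]
```

Run:
```python
from h import *
import pickle
place(.416,-.3135,.0245,-106.3,.12)
im=imaging.get_image("wrist")[:,:,::-1]
r.move_pose((.588,-.297,.14),rot(-98)); r.sleep(.25); s=sensors.observe(); im2=imaging.get_image("wrist")[:,:,::-1]
pickle.dump(wrist(s),open("cr.pkl","wb")); print(s["time"])
cv2.imwrite("pics/tray_cr.png",np.hstack([im[20:420,80:480],cv2.resize(im2[120:320,180:380],(400,400),interpolation=cv2.INTER_CUBIC)]))
```

```text
down at -0.001 df 10.669441986564893 gap 62.911434004250665
t 37.2667
38.3
```

View pics/tray_cr.png

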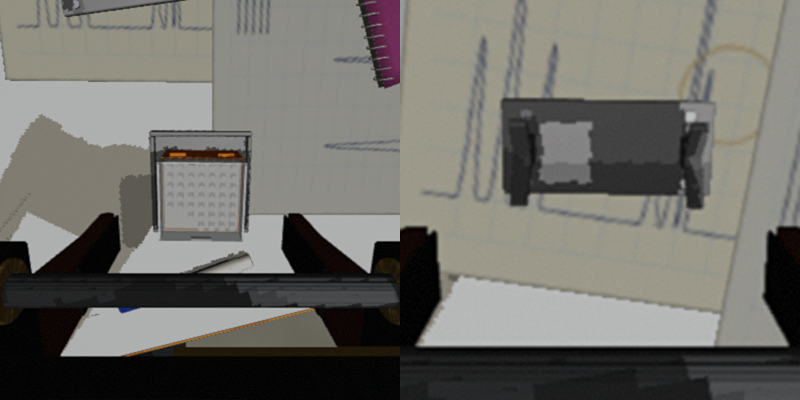

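The box sits square in the tray. In the cradle panel the foot's far corners are at full-frame (231,170) and (337,170.5), and the saddle tops are centred near (239,201.5) and (328.5,202.5).

Run:
```python
from h import *
import pickle
c=pickle.load(open("cr.pkl","rb"))
for P,z in (((231,170),(337,170.5)),.005),(((239,201.5),(328.5,202.5)),.039):
    a,b=[ray(*c,p,z) for p in P]; d=b-a
    n=-rot(-98)[:,0]; print((a+b)/2,(a+b)/2+n*.023,np.hypot(*d[:2]),np.degrees(np.arctan2(d[1],d[0])))
```

```text
[ 0.6111 -0.3043  0.005 ] [ 0.5883 -0.3011  0.005 ] 0.09787224901026474 -98.35001648421478
[ 0.5895 -0.3007  0.039 ] [ 0.5667 -0.2975  0.039 ] 0.07500463183016569 -98.73422787481586
```

Run:
```python
from h import *
import pickle
r.move_pose((.47,.0,.15),rot(-60)) 
print(planner.solve_ik((.4627,.1199,.13),rot(12.4)),planner.solve_ik((.589,-.3008,.1),rot(-8.5)))
pick(.4627,.1199,.003,12.4,.13,opening=.5,force=25,feed=.08)
r.move_pose((.589,-.3008,.12),rot(-8.5)); r.sleep(.2)
s=sensors.observe(); im=imaging.get_image("wrist")[:,:,::-1]
pickle.dump(wrist(s),open("cr2.pkl","wb")); print(s["time"],s["contact_force"],s["finger_gap"]*88)
im2=imaging.get_image("side")[:,:,::-1]
cv2.imwrite("pics/col.png",np.hstack([im[20:420,80:480],cv2.resize(im2[100:240,280:420],(400,400),interpolation=cv2.INTER_CUBIC)]))
```

```text
[  6.2397  17.1633 107.5285  -0.      55.3082  -6.1603] [-33.0331  32.3139  85.5106  -0.      62.1756 -24.5331]
grip 43.7417 7.981858542653168 [0.4627 0.1199 0.003 ] [ 0.011  -0.5611  0.1685]
up gap 7.650706698324589
46.975 [ 0.0129 -0.0664 -0.528 ] 7.950884743449521
```

View pics/col.png

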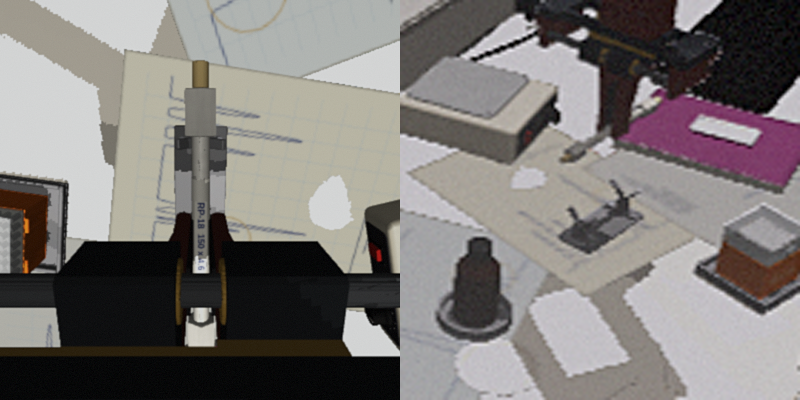

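The column is held level and in line with the cradle. Its far end is at full-frame (281,81); I'll check the offset along its length.

Run:
```python
from h import *
import pickle
c=pickle.load(open("cr2.pkl","rb")); t=rot(-8.5)[:,0]; p0=np.array([.589,-.3008,0])
print(t)
for n,uv,z in (("end",(281,81),.1255),("nut far",(280,108),.1255),("nut near",(280,156),.1255),("foot/saddle far top",(280,145),.039)):
    q=ray(*c,uv,z); print(n,q,(q-p0)@t)
```

```text
[0.1478 0.989  0.    ]
end [ 0.6023 -0.2148  0.1255] 0.08701252698301216
nut far [ 0.6001 -0.2264  0.1255] 0.07524008201583963
nut near [ 0.5969 -0.2483  0.1255] 0.05311271904161574
foot/saddle far top [ 0.5967 -0.2487  0.039 ] 0.05269545097392927
```

Run:
```python
from h import *
t=rot(-8.5)[:,0]; p=np.array([.589,-.3008,0])-.0015*t
place(p[0],p[1],.0225,-8.5,.12,opening=.5)
r.move_pose((.50,-.25,.24),rot(-98)); r.sleep(.3)
s=sensors.observe(); im=imaging.get_image("wrist")[:,:,::-1]; c=wrist(s); print(s["time"])
im2=imaging.get_image("side")[:,:,::-1]
cv2.imwrite("pics/w_end.png",im)
import pickle; pickle.dump(c,open("end.pkl","wb"))
cv2.imwrite("pics/end.png",np.hstack([cv2.resize(im[0:200,200:400],(400,400),interpolation=cv2.INTER_CUBIC),cv2.resize(im2[100:240,280:420],(400,400),interpolation=cv2.INTER_CUBIC)]))
```

```text
down at 0.002 df 1.9461198142374847 gap 7.980229964776185
t 50.625
52.3083
```

View pics/end.png

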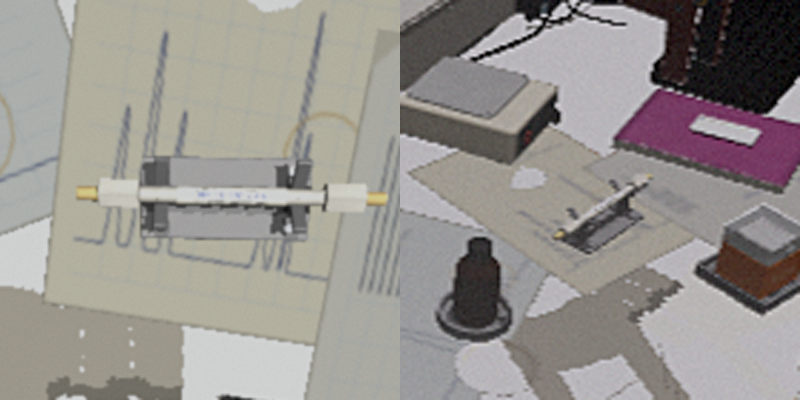

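Run:
```python
from h import *
import pickle
c=pickle.load(open("end.pkl","rb")); f=lambda u,v:(u/2+200-.25,v/2-.25)
A,B=ray(*c,f(76,192),.028),ray(*c,f(387,199),.028); print(A,B,(A+B)/2,np.hypot(*(B-A)[:2]))
F,G=ray(*c,f(145,158),.005),ray(*c,f(312,157),.005); F2,G2=ray(*c,f(140,236),.005),ray(*c,f(306,240),.005)
m=(F+G+F2+G2)/4; print(F,G,F2,G2,m); u=(B-A)/np.linalg.norm(B-A); print("along",((A+B)/2-m)@u, "lat",np.cross(u,(A+B)/2-m)[2])
# side view check of both ends as seated at z=.028
sd=fixed("side"); g=lambda p:(np.array(p)-[280,100])*400/140+[400,0]
for X in (A,B): print("side expected",[g(proj(sd,[*X[:2],z])) for z in (.02,.028,.036)])
im=cv2.imread("pics/w_end.png")[65:130,230:400]
im2=imaging.get_image("side")[:,:,::-1][150:200,320:385]
cv2.imwrite("pics/end2.png",np.hstack([cv2.resize(im,(480,184*1),interpolation=cv2.INTER_CUBIC) if 0 else cv2.resize(im,(470,400),interpolation=cv2.INTER_CUBIC),cv2.resize(im2,(330,400),interpolation=cv2.INTER_CUBIC)]))
```

```text
[ 0.6024 -0.217   0.028 ] [ 0.575  -0.3861  0.028 ] [ 0.5887 -0.3015  0.028 ] 0.17131967593151146
[ 0.6174 -0.2569  0.005 ] [ 0.6045 -0.3523  0.005 ] [ 0.5749 -0.2477  0.005 ] [ 0.5589 -0.345   0.005 ] [ 0.5889 -0.3005  0.005 ]
along 0.0010768648632627647 lat -6.608454973307959e-05
side expected [array([553.1082, 244.4213]), array([553.7444, 238.1904]), array([554.3858, 231.9088])]
side expected [array([648.8022, 181.2298]), array([649.754 , 175.2002]), array([650.713, 169.125])]
```

View pics/end2.png

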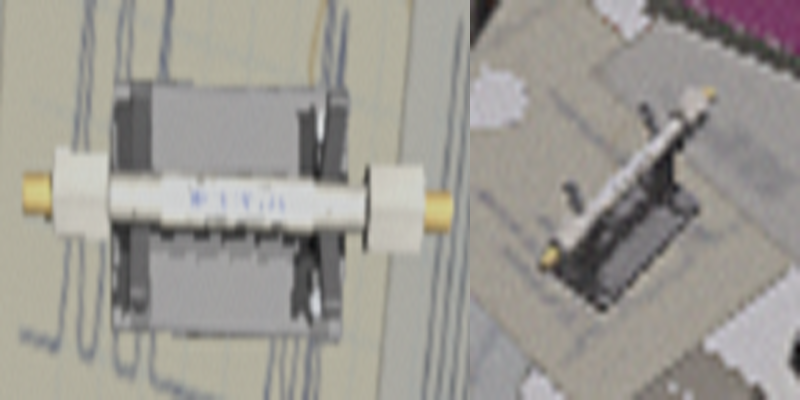

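```bash
python3 -c "
from h import *
r.hand_in(); print(sensors.observe()['time'])"
```

```text
the job is handed in; nothing more can be done
the job is handed in; nothing more can be done
```

All four things are in their matching grey holders, placed in the order you listed them, and the job was handed in at about 52 s of the 109 s allowed. I did not touch the beaker, the timer or the blue look-alike dishes.

| Thing | Last check |
|---|---|
| Larger bottle | Upright on the floor of the larger stand, but about 5 mm off centre in a holder with 10 mm of slack each way. I left it there. |
| Smaller bottle | Centred in the smaller stand to about 2 mm. |
| Tip box | Flat on the tray floor, square with its sides. |
| Column | In both V saddles, its middle about 1 mm from the cradle's middle. Both ends match the seated height of 28 mm in the side view. |

- **Cameras disagreed:** the top and wrist cameras differed by about 3 to 7 mm, so I went by close wrist views for everything except the larger bottle.
- **Column release:** I felt contact 2 mm above the expected seated height and let go there. The pictures afterwards show the column seated.
- **Set-down force:** the bottles and the box met their holder floors with about 5 to 11 N, and the column with about 2 N.

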